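Sort the toy parts into the workshop trays

ROBOT

A 6-joint arm with a two-finger parallel gripper is mounted at the origin on the work surface. World frame = base frame: x ahead of the robot, y to its left, z up, the work surface at z = 0. Lengths are in m, angles in rad, forces in N, time in s.
With the tool pointing down it reaches from about 0.275 to 0.75 m from the base axis. Payload 10.2 kg.
Tool frame: the origin (TCP) lies at the very end of the fingers, on their centre line; the grasp point (between the pads) lies 19 mm behind it (manip.grip_point_offset is the distance from the TCP to the grasp point, in m); z points along the fingers, y is the direction in which the jaws open and shut (so a half turn about z gives the same grasp; the last joint's range is limited). The gripper opens to 88 mm and grips with 3 to 60 N. Pads are 18 mm wide; open, the fingers measure 123 mm over their backs; the gripper's body (75 mm by 187 mm) begins 45 mm behind the grasp point.
Start: joints at [1.074, 0.313, 1.498, -0, 1.331, -0.223], TCP at [0.142, 0.505, 0.239] pointing down, gripper open.
Joint ranges: [-2.94, 2.94], [-0.97, 2.17], [0.19, 2.56], [-1.23, 4.37], [0.02, 3.11], [-2.88, 2.88]. Speed limits (rad/s): [2.39, 2.39, 3.01, 3.14, 3.14, 3.14].

INTERFACE

Orientations are given as a unit quaternion [x, y, z, w].
In Python, from cell import manip, vision, workorder gives the robot as it stands. The module is installed in compiled form; this text tells all that it offers.
- The arm moves only by the tool apply_moves, never from a script. Its argument "moves" is text: rows parted by semicolons, each of 5 numbers parted by spaces: the finger opening in m, from 0 to 0.0881, then the shift along the world's x, y, z in m, then the turn about the world's z in rad. A call has 1 to 5 rows; each row shifts and turns the pose as measured when the row begins; what a row does not reach is not made up. A row lasts 1/8 s, in which the tool goes at most 62.5 mm and 10.7 degrees, less where a joint would pass 70% of its speed; a pose out of reach is approached as far as the arm can. A call is refused whole if a number of a shift passes 0.0625 or a number of a turn 0.188, either way. A call with a gripper value outside its range is refused whole. The fingers move at their own pace and stop on an object; the grip force is fixed at half the most. Time passes only in rows, so rows that do not move let the fingers close. It gives the time, the measured TCP pose, the force and the opening at its end, in the units of the state.
- manip.sense(): the state, without advancing time (a new reading comes with each control period).
- vision.grab_frame(name): name is "scene" or "top" or "wrist"; returns (picture, depth): 480x640x3 uint8, red, green, blue; 480x640 float32, m along the optical axis (not along the pixel's ray), 0 where there is no reading.
- vision.camera_params(name): a dict with "camera_matrix" (3x3 intrinsics, pixels), "distortion" ([k1, k2, p1, p2, k3] as OpenCV has them; the pictures are not rectified), "R" (3x3) and "t" (3): a world point X has camera coordinates R X + t. Camera axes: x right, y down, z forward; pixel columns grow to the right and rows downward; lengths in m; the calibration is good to about 2 mm. A picture is of the moment at which its call begins: read the wrist's pose just before it. camera_params takes no time and is no camera call; for the wrist camera it gives the pose at the moment of the call.
- workorder.job_done(): hands the job in, once; it reports no verdict.
The state is a dict: "t": time; "joint_pos": joint angles; "dq": joint speeds; "effort": joint torques, N m; "tcp_pos": TCP position; "tool_rot": TCP orientation; "contact_force": force on the tool from outside, world axes, zero at the start; "moment": the same for the moment, N m; "opening": finger opening in m.
Only numpy, scipy, OpenCV 4.12 (cv2) and the standard library are available. Lean on these libraries where they do the work, as an engineer would, in place of code of your own. Each camera call takes 0.05 s, during which the arm holds its last target.

TASK

Tidy up after the toy-making class: lay both wooden wheels flat, side by side, on the floor of the blue tray, stand both little houses upright on the floor of the dark wooden tray, and lay the marker flat on the floor of the white tray. Leave the glue bottle standing, without knocking it over.

Things in the scene. Friction and masses are not known exactly. Their poses are not given: they have to be found in the camera images.
- pale_wheel: Pale wooden toy wheel, a plain disc 56 mm across and 22 mm thick with six small dark dots on each face, lying flat on the bench. Origin: centre of the disc (11 mm above what it lies on); its z is the wheel's axis. About 40 g. Red hub spot.
- dark_wheel: Dark brown wooden toy wheel, a plain disc 56 mm across and 22 mm thick with six small dark dots on each face, lying flat on the bench. Origin: centre of the disc (11 mm above what it lies on); its z is the wheel's axis. About 40 g. Yellow hub spot.
- red_house: Little pale wooden house with a red roof: block 44 (its x) x 36 (its y) mm with upright walls to 34 mm, then a 45-degree gable roof, ridge along its x at 52 mm. A dark door and a yellow window on both gable ends. Stands upright on the bench. Origin: centre of the underside; z up. About 60 g.
- green_house: Little pale wooden house with a green roof: block 44 (its x) x 36 (its y) mm with upright walls to 34 mm, then a 45-degree gable roof, ridge along its x at 52 mm. A dark door and a yellow window on both gable ends. Stands upright on the bench. Origin: centre of the underside; z up. About 60 g.
- marker: Flat-sided marker pen, square in section 20 x 20 mm and 120 mm long, lying on a flat side (it does not roll): black barrel with a white band, orange cap. Origin: middle of its length, on its centre line (10 mm above what it lies on); x runs along it towards the cap. About 30 g.
- blue_tray: Blue plastic tray, for the wheels, fixed to the bench, open on top, 160 (its x) x 132 (its y) x 32 mm high outside; walls 5 mm, floor 5 mm, so 150 x 122 mm inside and the inner floor 5 mm above its origin. Origin: centre of the underside, on the bench; z up. Its long side points roughly away from the robot (yaw within 0.2 rad). Starts empty.
- dark_tray: Dark brown wooden tray, for the houses, fixed to the bench, open on top, 160 (its x) x 132 (its y) x 32 mm high outside; walls 5 mm, floor 5 mm, so 150 x 122 mm inside and the inner floor 5 mm above its origin. Origin: centre of the underside, on the bench; z up. Its long side points roughly away from the robot (yaw within 0.2 rad). Starts empty.
- white_tray: White plastic tray, for the marker, fixed to the bench, open on top, 160 (its x) x 132 (its y) x 32 mm high outside; walls 5 mm, floor 5 mm, so 150 x 122 mm inside and the inner floor 5 mm above its origin. Origin: centre of the underside, on the bench; z up. Its long side points roughly away from the robot (yaw within 0.2 rad). Starts empty.
- glue_bottle: White glue bottle with a yellow label and orange cap, 50 mm across, 140 mm tall, standing loose on the bench beyond the parts. Origin: centre of the underside; z up.
Not all that is in view belongs to the job. What is meant by the glue_bottle is not purple or turquoise, and is the larger of those in its own colour.

How it is judged:
At the end, for the whole second after the job is handed in: Wheels flat in the blue tray, not stacked; houses upright in the dark tray (both within 0.12 rad); marker flat in the white tray; each wholly inside, height within 5 mm of resting on the tray floor, at rest and released; glue bottle upright (x of pale_wheel in the frame of blue_tray between -0.05 and 0.05 m and y of pale_wheel in the frame of blue_tray between -0.036 and 0.036 m and z of pale_wheel in the frame of blue_tray between 0.011 and 0.021 m and linear speed of each of pale_wheel, dark_wheel, red_house, green_house, marker below 0.02 m/s and angular speed of each of pale_wheel, dark_wheel, red_house, green_house, marker below 0.2 rad/s and angle between the z axis of each of pale_wheel, dark_wheel and the z axis of blue_tray, either way round below 0.12 rad and x of dark_wheel in the frame of blue_tray between -0.05 and 0.05 m and y of dark_wheel in the frame of blue_tray between -0.036 and 0.036 m and z of dark_wheel in the frame of blue_tray between 0.011 and 0.021 m and x of red_house in the frame of dark_tray between -0.06 and 0.06 m and y of red_house in the frame of dark_tray between -0.049 and 0.049 m and z of red_house in the frame of dark_tray between 0 and 0.01 m and angle between each of red_house, green_house's own z axis and vertical below 0.12 rad and x of green_house in the frame of dark_tray between -0.06 and 0.06 m and y of green_house in the frame of dark_tray between -0.049 and 0.049 m and z of green_house in the frame of dark_tray between 0 and 0.01 m and x of marker in the frame of white_tray between -0.066 and 0.066 m and y of marker in the frame of white_tray between -0.053 and 0.053 m and z of marker in the frame of white_tray between 0.01 and 0.02 m and angle between the x axis of marker and the z axis of white_tray, either way round above 1.45 rad and angle between glue_bottle's own z axis and vertical below 0.15 rad); the robot touches nothing.
It fails at once if the glue bottle is knocked over (angle between glue_bottle's own z axis and vertical above 0.5 rad).
It also fails if it takes over 120 s, if anything falls off the work surface, if the arm or the gripper's body presses on something with over 40 N, if the wrist force passes 120 N, or if a joint passes its speed limit or range.

## Working session

There is one attempt and no reset: what is moved stays moved. The work goes in short steps, Python scripts to look and compute and a tool call to move; the robot and the scene stay as the last step left them, time stands still between calls to the robot, and variables do not carry over. Pictures are saved under pics/ and viewed, and the job is handed in when it is done.

Besides the shell and the picture viewer there is one more tool, called after ">>>" as name(argument=value, ...) on one line, values as JSON. apply_moves: Moves the arm, as the interface text tells. Its arguments: {"type":"object","properties":{"moves":{"type":"string"}},"required":["moves"]}

```bash
mkdir -p pics
cat > h.py <<'E'
from cell import manip, vision, workorder
import numpy as np, cv2
def grab(n,tag):
    p=vision.camera_params(n); im,d=vision.grab_frame(n)
    cv2.imwrite(f'pics/{tag}.png',im[:,:,::-1]); np.savez(f'pics/{tag}.npz',im=im,d=d,K=p['camera_matrix'],D=p['distortion'],R=p['R'],t=p['t'])
    return im,d
def load(tag): return np.load(f'pics/{tag}.npz')
def px2z(f,uv,z):
    uv=np.array(uv,float).reshape(-1,1,2)
    n=cv2.undistortPoints(uv,f['K'],np.array(f['D'],float)).reshape(-1,2)
    R=f['R'];c=-R.T@f['t']; r=np.c_[n,np.ones(len(n))]@R
    zz=np.broadcast_to(z,len(n)); s=(zz-c[2])/r[:,2]
    return c+r*s[:,None]
def cloud(f):
    d=f['d'];h,w=d.shape
    u,v=np.meshgrid(np.arange(w),np.arange(h))
    n=cv2.undistortPoints(np.stack([u,v],-1).reshape(-1,1,2).astype(float),f['K'],np.array(f['D'],float)).reshape(-1,2)
    P=np.c_[n,np.ones(len(n))]*d.reshape(-1,1)
    return ((P-f['t'])@f['R']).reshape(h,w,3)
def crop(tag,x0,y0,x1,y1,out,s=None):
    im=cv2.imread(f'pics/{tag}.png')[y0:y1,x0:x1]; s=s or min(800/(x1-x0),600/(y1-y0))
    cv2.imwrite(f'pics/{out}.png',cv2.resize(im,None,fx=s,fy=s,interpolation=cv2.INTER_CUBIC))
E
python3 -c "
from h import *
grab('scene','s0');grab('top','t0');print(manip.sense())
f=load('t0');print(-f['R'].T@f['t'])"
```

```text
{'t': 0.1, 'joint_pos': array([ 1.07358000e+00,  3.13386226e-01,  1.49832052e+00,  7.54433991e-06,
        1.33099835e+00, -2.23387175e-01]), 'dq': array([-0.00144566, -0.00282828,  0.00068465,  0.00059637,  0.00042329,
        0.00046832]), 'effort': array([ 2.19640700e-03, -4.02812433e+01, -2.52645046e+01,  6.95587113e-02,
        3.42628383e-02, -7.01685826e-05]), 'tcp_pos': array([0.1418732 , 0.50525332, 0.23823758]), 'tool_rot': array([ 1.36488087e-01,  9.90641556e-01, -5.19218166e-04, -1.99529212e-04]), 'contact_force': array([-0.16151773,  0.66867647, -0.50900807]), 'moment': array([-0.0270705 ,  0.04160117,  0.02104442]), 'opening': 0.08813287937867029}
[ 0.53398379 -0.00949923  1.28152576]
```

View pics/s0.png

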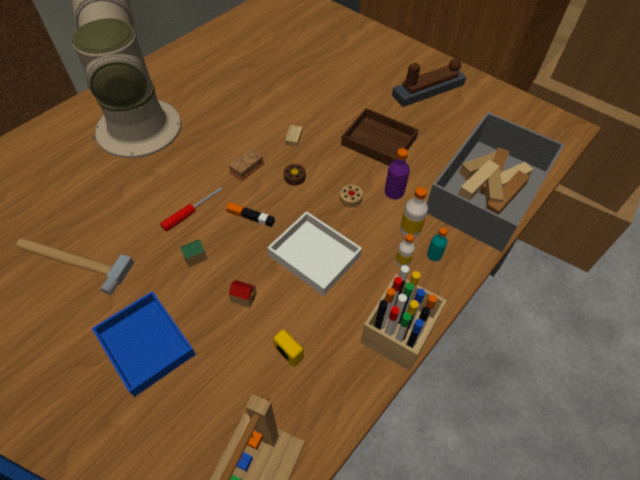

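View pics/t0.png

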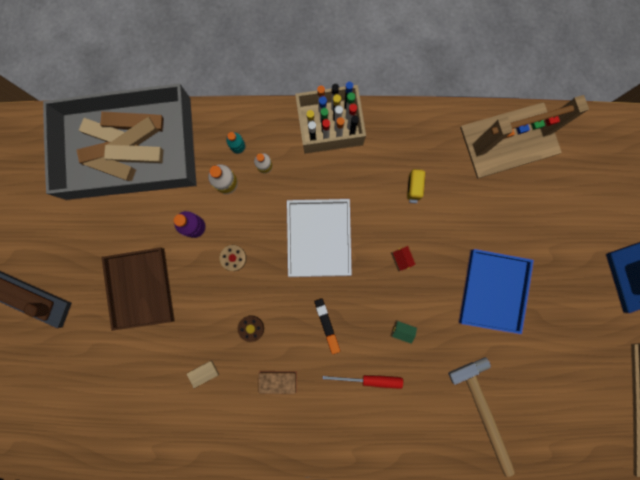

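The top view has +x up and +y left. White glue bottles are at (222,178), which is larger, and (263,161), which is smaller. Purple is at (189,224) and turquoise at (235,142). The larger white one is the glue_bottle. A crop will confirm it, and I'll measure everything else in the same step.

Run:
```python
from h import *
f=load('t0');C=cloud(f)
for n,(u,v) in dict(blue=(496,291),dark=(138,289),white=(319,238),palew=(232,258),darkw=(251,328),redh=(404,259),greenh=(404,332),mark=(327,326),glue=(218,170),small=(262,158),purp=(182,220)).items(): print(n,C[v,u].round(3))
Z=C[:,:,2]
def rect(name,m):
    n,l,st,c=cv2.connectedComponentsWithStats(m.astype(np.uint8)); i=1+np.argmax(st[1:,4]); P=C[l==i]
    r=cv2.minAreaRect((P[:,:2]*1000).astype(np.float32)); print(name,st[i],[np.round(x,1) for x in r],'z',P[:,2].min().round(3),P[:,2].max().round(3)); 
def win(u0,v0,u1,v1):
    m=np.zeros(Z.shape,bool); m[v0:v1,u0:u1]=1; return m
for n,w in dict(blue=(450,240,545,340),dark=(95,240,185,340),white=(275,190,360,285)).items(): rect(n,win(*w)&(Z>.022)&(Z<.04))
for n,w in dict(palew=(212,238,252,278),darkw=(232,308,270,348),mark=(308,292,345,358)).items(): rect(n,win(*w)&(Z>.012)&(Z<.04))
for n,w in dict(redh=(385,240,420,280),greenh=(385,312,422,350)).items(): rect(n,win(*w)&(Z>.03)&(Z<.07))
crop('t0',160,110,300,215,'c_bot');crop('t0',190,230,350,360,'c_parts');crop('t0',380,235,540,345,'c_h')
```

```text
blue [ 0.517 -0.38   0.009]
dark [0.518 0.394 0.004]
white [0.631 0.001 0.002]
palew [0.586 0.185 0.022]
darkw [0.438 0.144 0.019]
redh [ 0.584 -0.175  0.05 ]
greenh [ 0.434 -0.174  0.053]
mark [ 0.444 -0.016  0.02 ]
glue [0.752 0.197 0.141]
small [0.785 0.116 0.096]
purp [0.654 0.266 0.139]
blue [460 249  73  85 815] [array([ 516.5, -375.9]), array([135.4, 161.3]), np.float64(79.9)] z 0.022 0.039
dark [101 247  71  84 901] [array([518.7, 390.3]), array([161.1, 136.4]), np.float64(9.4)] z 0.022 0.039
white [287 199  65  77 713] [array([630.5,   1.8]), array([160.6, 132.2]), np.float64(1.6)] z 0.022 0.04
palew [219 245  27  26 558] [array([587.1, 185.5]), array([53.7, 55.2]), np.float64(3.4)] z 0.012 0.031
darkw [238 316  26  27 547] [array([436.8, 144.8]), array([53.1, 54.4]), np.float64(88.9)] z 0.012 0.032
mark [314 298  26  57 542] [array([443.8, -15.9]), array([120.4,  19.9]), np.float64(18.8)] z 0.013 0.028
redh [393 245  23  26 370] [array([ 587.1, -176.8]), array([44. , 36.9]), np.float64(21.8)] z 0.03 0.057
greenh [392 321  25  23 364] [array([ 431.7, -176.7]), array([43. , 36.9]), np.float64(69.4)] z 0.03 0.057
```

View pics/c_bot.png

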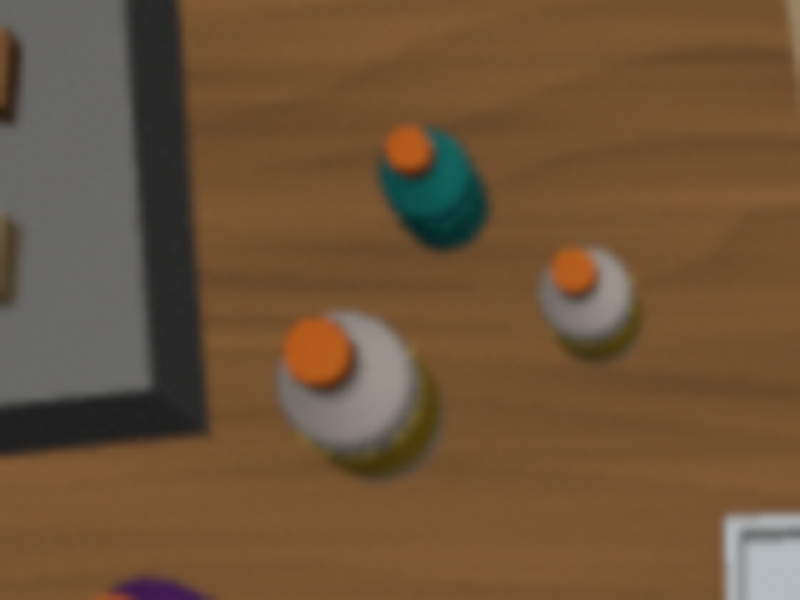

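View pics/c_parts.png

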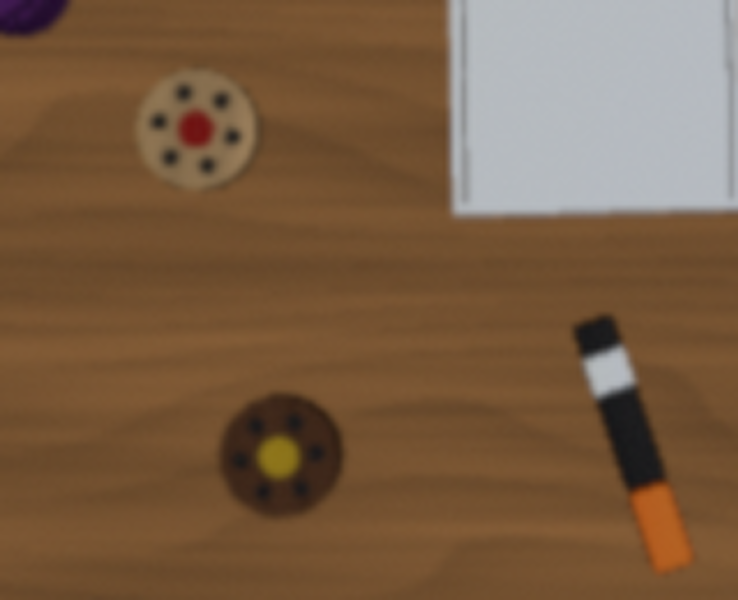

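View pics/c_h.png

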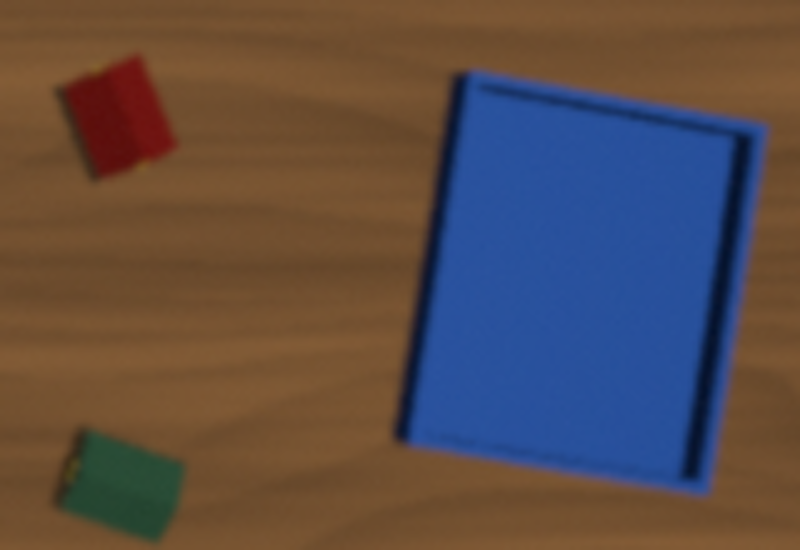

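Target bottle confirmed: the large white one with the yellow label, at crop (345,390), world about (0.75, 0.20). I'll steer clear of it. Dark wheel first.

>>> apply_moves(moves="0.088 0.05 -0.06 -0.02 0.1; 0.088 0.05 -0.06 -0.02 0; 0.088 0.05 -0.06 -0.02 0; 0.088 0.05 -0.06 -0.02 0; 0.088 0.05 -0.06 -0.02 0")

```text
t: 0.72
tcp_pos: [0.3356, 0.2707, 0.1597]
tool_rot: [0.081, 0.997, 0.0, 0.0]
contact_force: [0.9, 0.6, 0.4]
opening: 0.0879
```

>>> apply_moves(moves="0.088 0.05 -0.06 -0.02 0; 0.088 0.05 -0.06 -0.02 0; 0.088 0.015 -0.025 0 0; 0.088 0 0 0 0")

```text
t: 1.23
tcp_pos: [0.4291, 0.1486, 0.1271]
tool_rot: [0.084, 0.996, 0.0, -0.001]
contact_force: [0.5, -0.0, 0.9]
opening: 0.088
```

```bash
python3 -c "
from h import *
print(manip.sense()['tcp_pos']);grab('wrist','w0')
f=load('w0');C=cloud(f);Z=C[:,:,2];m=(Z>.014)&(Z<.03)&(f['d']>0)
n,l,st,c=cv2.connectedComponentsWithStats(m.astype(np.uint8))
for i in range(1,n):
  if st[i,4]>800:
    P=C[l==i];print(st[i],cv2.minEnclosingCircle((P[:,:2]*1000).astype(np.float32)),P[:,2].mean())
"
```

```text
[0.42910635 0.14860554 0.12714331]
[ 396   32  101   99 4925] ((339.0896301269531, 249.57579040527344), 34.009971618652344) 0.017482028644181906
[ 136   52  133   93 7114] ((324.5827331542969, 89.75553131103516), 43.28794860839844) 0.028757559043970832
[ 541  194   99  112 1769] ((478.310791015625, 357.8848876953125), 52.49570846557617) 0.02198036094407005
[ 280  209   77   75 4472] ((437.5199890136719, 146.90797424316406), 27.882129669189453) 0.02137795626978932
[  59  217   93  115 3136] ((433.7655029296875, -19.342212677001953), 48.9412956237793) 0.018712096297269123
[ 158  390  107   49 1264] ((579.26171875, 29.725982666015625), 48.50075912475586) 0.02271808618415929
[ 360  390   66   41 2255] ((587.0997314453125, 186.1445770263672), 28.136781692504883) 0.02151659325867141
```

View pics/w0.png

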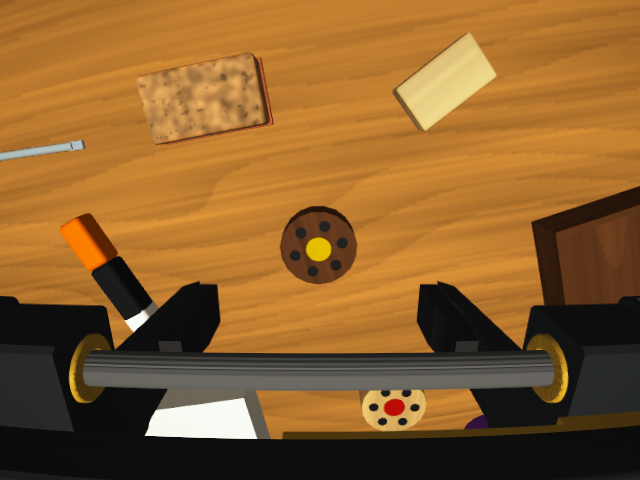

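The wrist view shows the dark wheel at (319,245), world (0.437, 0.146). That matches the top camera to within 2 mm. Descending.

>>> apply_moves(moves="0.088 0.008 -0.002 -0.04 0; 0.088 0 0 -0.04 0; 0.088 0 0 -0.03 0; 0.088 0 0 0 0")

```text
t: 1.78
tcp_pos: [0.4343, 0.1521, 0.0154]
tool_rot: [0.081, 0.997, 0.001, -0.0]
contact_force: [0.3, 0.4, 0.3]
opening: 0.0877
```

>>> apply_moves(moves="0.088 0.003 -0.006 -0.01 0; 0.088 0 0 0 0; 0.05 0 0 0 0; 0.05 0 0 0 0; 0.05 0 0 0 0")

```text
t: 2.4
tcp_pos: [0.439, 0.1469, 0.0083]
tool_rot: [0.08, 0.997, 0.001, 0.003]
contact_force: [-0.3, 1.3, -0.0]
opening: 0.0603
```

>>> apply_moves(moves="0.045 0 0 -0.003 0; 0.045 0 0 0 0; 0.045 0 0 0 0")

```text
t: 2.78
tcp_pos: [0.4396, 0.147, 0.0071]
tool_rot: [0.08, 0.997, 0.001, 0.003]
contact_force: [-0.9, 0.7, -0.1]
opening: 0.0552
```

>>> apply_moves(moves="0.045 0 0 0.06 0; 0.045 0 -0.02 0.06 0; 0.045 0.012 -0.06 0 0; 0.045 0.012 -0.06 0 0; 0.045 0.012 -0.06 0 0")

```text
t: 3.4
tcp_pos: [0.4748, -0.056, 0.13]
tool_rot: [0.077, 0.997, 0.0, 0.003]
contact_force: [0.8, 0.1, -0.5]
opening: 0.0549
```

>>> apply_moves(moves="0.045 0.012 -0.06 0 0; 0.045 0.012 -0.06 0 0; 0.045 0.012 -0.06 0 0; 0.045 0.012 -0.06 0 0; 0.045 0.012 -0.06 0 0")

```text
t: 4.03
tcp_pos: [0.5341, -0.3628, 0.1286]
tool_rot: [0.077, 0.997, 0.001, 0.003]
contact_force: [0.8, 0.8, 0.6]
opening: 0.055
```

>>> apply_moves(moves="0.045 0.012 -0.012 0 -0.02; 0.045 0 0 -0.03 0; 0.045 0 0 -0.02 0; 0.045 0 0 0 0")

```text
t: 4.53
tcp_pos: [0.545, -0.3796, 0.074]
tool_rot: [0.09, 0.996, 0.002, 0.002]
contact_force: [-0.1, -0.2, 0.6]
opening: 0.0554
```

>>> apply_moves(moves="0.045 0.006 -0.003 -0.03 0; 0.045 0 0 -0.018 0; 0.045 0 0 0 0")

```text
t: 4.9
tcp_pos: [0.5518, -0.3832, 0.027]
tool_rot: [0.09, 0.996, 0.001, 0.003]
contact_force: [-0.0, 0.0, 0.3]
opening: 0.0551
```

>>> apply_moves(moves="0.045 0 0 -0.012 0; 0.045 0 0 0 0; 0.045 0 0 0 0")

```text
t: 5.28
tcp_pos: [0.5525, -0.3838, 0.0169]
tool_rot: [0.09, 0.996, -0.0, 0.004]
contact_force: [0.7, -0.7, -0.6]
opening: 0.0552
```

>>> apply_moves(moves="0.045 0 0 -0.004 0; 0.045 0 0 0 0; 0.072 0 0 0 0; 0.072 0 0 0 0; 0.072 0 0 0 0")

```text
t: 5.9
tcp_pos: [0.5528, -0.3842, 0.0137]
tool_rot: [0.09, 0.996, -0.001, 0.005]
contact_force: [0.4, -0.5, 0.7]
opening: 0.072
```

>>> apply_moves(moves="0.08 0 0 0.06 0; 0.088 0 0 0.06 0; 0.088 -0.035 0.055 0.03 -0.09; 0.088 -0.035 0.055 0 -0.09; 0.088 -0.035 0.055 0 0")

```text
t: 6.52
tcp_pos: [0.4524, -0.2283, 0.1629]
tool_rot: [0.184, 0.983, -0.002, 0.007]
contact_force: [1.4, -0.7, 0.1]
opening: 0.0881
```

>>> apply_moves(moves="0.088 -0.02 0.045 0 0; 0.088 0 0 0 0")

```text
t: 6.78
tcp_pos: [0.4301, -0.1794, 0.1638]
tool_rot: [0.183, 0.983, -0.002, 0.007]
contact_force: [0.2, 0.3, 0.2]
opening: 0.0876
```

```bash
cat >> h.py <<'E'
def houses(tag):
    print(manip.sense()['tcp_pos']);grab('wrist',tag)
    f=load(tag);C=cloud(f);Z=C[:,:,2];m=(Z>.03)&(Z<.058)&(f['d']>0)
    n,l,st,c=cv2.connectedComponentsWithStats(m.astype(np.uint8))
    for i in range(1,n):
      if st[i,4]>800:
        P=C[l==i];print(st[i],cv2.minAreaRect((P[:,:2]*1000).astype(np.float32)),P[:,2].max(), P[P[:,2]>P[:,2].max()-.005].mean(0).round(4))
E
python3 -c "
from h import *
houses('w1')"
```

```text
[ 0.43013467 -0.17937665  0.16381564]
[ 296  202   59   47 2631] ((432.40057373046875, -175.67076110839844), (43.53130340576172, 36.638275146484375), 70.33123016357422) 0.052803570936987926 [ 0.432  -0.1754  0.0497]
[ 494  250  146   86 1204] ((566.0224609375, 0.38922119140625), (132.66839599609375, 45.622215270996094), 86.1637191772461) 0.03412923943179979 [0.5569 0.0042 0.0315]
```

View pics/w1.png

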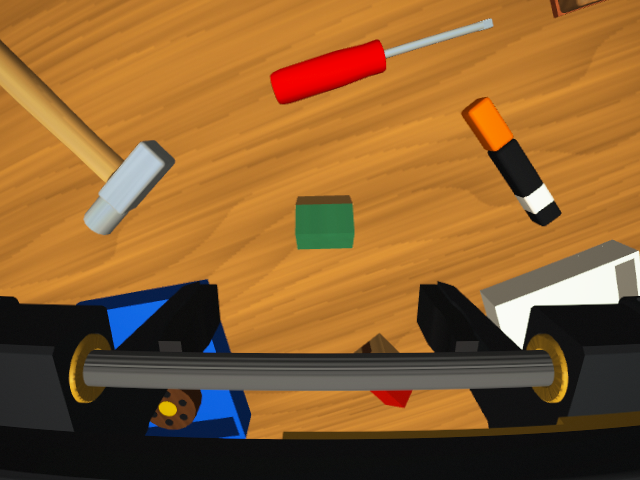

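The green house is at (325,222), ridge across between the jaws. Descending. The dark wheel shows flat in the blue tray.

>>> apply_moves(moves="0.088 0.002 0.003 -0.05 0.01; 0.088 0 0 -0.05 0; 0.088 0 0 -0.035 0; 0.088 0 0 0 0")

```text
t: 7.32
tcp_pos: [0.436, -0.1825, 0.0264]
tool_rot: [0.179, 0.984, -0.004, 0.011]
contact_force: [0.3, -0.0, 1.3]
opening: 0.0877
```

>>> apply_moves(moves="0.088 -0.004 0.006 -0.016 0.01; 0.088 0 0 0 0")

```text
t: 7.58
tcp_pos: [0.4338, -0.1788, 0.0123]
tool_rot: [0.175, 0.985, -0.005, 0.012]
contact_force: [-0.2, -0.7, -0.7]
opening: 0.0884
```

>>> apply_moves(moves="0.07 -0.0015 0.0025 -0.003 0; 0.04 0 0 0 0; 0.035 0 0 0 0; 0.035 0 0 0 0; 0.035 0 0 0 0")

```text
t: 8.2
tcp_pos: [0.4345, -0.1782, 0.0124]
tool_rot: [0.175, 0.984, -0.006, 0.015]
contact_force: [0.3, -0.4, -0.8]
opening: 0.0437
```

>>> apply_moves(moves="0.035 0 0 0.06 0; 0.035 0 0.03 0.06 0; 0.035 0.005 0.06 0 0.11; 0.035 0.005 0.06 0 0.11; 0.035 0.005 0.06 0 0.11")

```text
t: 8.82
tcp_pos: [0.4493, 0.0333, 0.1333]
tool_rot: [0.01, 1.0, -0.003, 0.016]
contact_force: [1.2, -0.5, -0.7]
opening: 0.0437
```

>>> apply_moves(moves="0.035 0.005 0.06 0 0.11; 0.035 0.005 0.06 0 0.11; 0.035 0.005 0.06 0 0; 0.035 0.005 0.06 0 0; 0.035 0.005 0.06 0 0")

```text
t: 9.45
tcp_pos: [0.4732, 0.3436, 0.1336]
tool_rot: [-0.104, 0.994, -0.002, 0.017]
contact_force: [1.1, -0.0, -0.4]
opening: 0.0438
```

>>> apply_moves(moves="0.035 0.01 0.04 0 -0.04; 0.035 0 0 -0.03 0; 0.035 0 0 -0.03 0; 0.035 0 0 0 0")

```text
t: 9.95
tcp_pos: [0.4816, 0.3892, 0.0709]
tool_rot: [-0.087, 0.996, -0.002, 0.017]
contact_force: [-0.4, 0.2, 0.5]
opening: 0.0438
```

>>> apply_moves(moves="0.035 0.002 -0.005 -0.03 0; 0.035 0 0 -0.018 0; 0.035 0 0 0 0")

```text
t: 10.32
tcp_pos: [0.4853, 0.3848, 0.0253]
tool_rot: [-0.087, 0.996, -0.001, 0.019]
contact_force: [-0.2, 1.2, 0.1]
opening: 0.0433
```

>>> apply_moves(moves="0.035 0 0 -0.006 0; 0.035 0 0 -0.003 0; 0.06 0 0 0 0; 0.06 0 0 0 0; 0.06 0 0 0 0")

```text
t: 10.95
tcp_pos: [0.4868, 0.3859, 0.0192]
tool_rot: [-0.087, 0.996, -0.0, 0.021]
contact_force: [-0.1, 0.7, -0.3]
opening: 0.0597
```

>>> apply_moves(moves="0.06 0 0 0.06 0; 0.075 0 0 0.06 0; 0.088 0.02 -0.05 0.05 0.15; 0.088 0.03 -0.05 0 0.15; 0.088 0.03 -0.05 0 0.15")

```text
t: 11.58
tcp_pos: [0.5627, 0.2429, 0.1871]
tool_rot: [-0.316, 0.948, 0.003, 0.022]
contact_force: [0.4, -0.9, 0.3]
opening: 0.0878
```

>>> apply_moves(moves="0.088 0.03 -0.045 0 0.15; 0.088 0 0 0 0")

```text
t: 11.82
tcp_pos: [0.595, 0.193, 0.1876]
tool_rot: [-0.387, 0.922, 0.005, 0.023]
contact_force: [-0.3, -0.2, -0.1]
opening: 0.088
```

```bash
cat >> h.py <<'E'
def wheels(tag):
    s=manip.sense();print(s['tcp_pos'],s['tool_rot']);grab('wrist',tag)
    f=load(tag);C=cloud(f);Z=C[:,:,2];m=(Z>.012)&(Z<.03)&(f['d']>0)
    n,l,st,c=cv2.connectedComponentsWithStats(m.astype(np.uint8))
    for i in range(1,n):
      if st[i,4]>800:
        P=C[l==i];print(st[i],cv2.minEnclosingCircle((P[:,:2]*1000).astype(np.float32)),P[:,2].mean())
E
python3 -c "
from h import *
wheels('w2')"
```

```text
[0.59504902 0.19296649 0.18763108] [-0.38717872  0.92171374  0.00453286  0.02271301]
[  11    0  119  195 3060] ((657.2810668945312, 2.6188175678253174), 77.98380279541016) 0.02115765984657732
[ 552    9   81   69 3285] ((340.0626220703125, 248.71192932128906), 34.131797790527344) 0.017254523843783082
[127  49 124 153 969] ((628.566162109375, 65.83650207519531), 80.1211929321289) 0.02123722032539149
[ 289  163   65   65 3263] ((586.7647705078125, 186.04734802246094), 27.99171257019043) 0.02141404129267201
[ 445  192   97   96 1349] ((505.7750549316406, 322.4851379394531), 56.402183532714844) 0.021112475555702784
[539 205  83 100 935] ((465.00048828125, 384.8563232421875), 64.1504135131836) 0.021124578118491406
[   0  219   46   85 1046] ((856.0540161132812, 17.056137084960938), 45.89399719238281) 0.020618798506264517
```

View pics/w2.png

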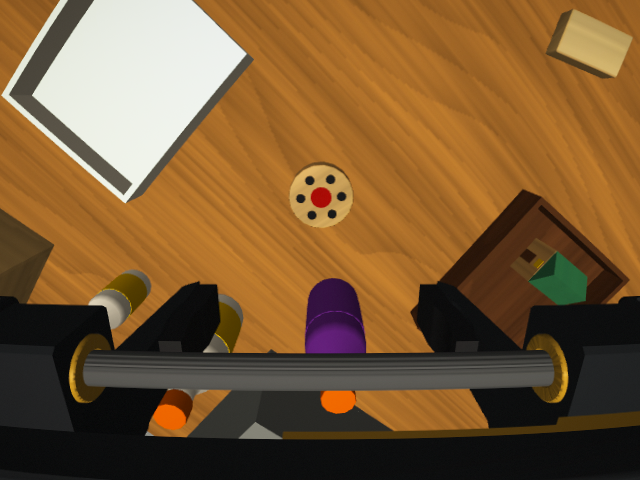

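The pale wheel is at (321,197), with the purple bottle behind the gripper at (335,330), outside the body's path. The green house stands in the dark tray at (560,275).

>>> apply_moves(moves="0.088 -0.008 -0.007 -0.06 0; 0.088 0 0 -0.05 0; 0.088 0 0 -0.04 0; 0.088 0 0 0 0")

```text
t: 12.38
tcp_pos: [0.5833, 0.1925, 0.0355]
tool_rot: [-0.387, 0.922, 0.005, 0.024]
contact_force: [0.5, 0.4, 0.0]
opening: 0.0879
```

>>> apply_moves(moves="0.088 0.003 -0.007 -0.016 0; 0.088 0.001 0 -0.012 0; 0.088 0 0 0 0")

```text
t: 12.75
tcp_pos: [0.5891, 0.1866, 0.0098]
tool_rot: [-0.387, 0.922, 0.004, 0.027]
contact_force: [-0.1, 0.1, 0.4]
opening: 0.0882
```

>>> apply_moves(moves="0.05 -0.001 0 -0.003 0; 0.045 0 0 0 0; 0.045 0 0 0 0; 0.045 0 0 0 0; 0.045 0 0 0 0")

```text
t: 13.38
tcp_pos: [0.589, 0.1867, 0.0083]
tool_rot: [-0.387, 0.922, 0.004, 0.028]
contact_force: [-0.5, -0.1, -0.1]
opening: 0.0553
```

>>> apply_moves(moves="0.045 0 0 0.06 0; 0.045 0 -0.02 0.06 0; 0.045 -0.011 -0.06 0.02 -0.14; 0.045 -0.011 -0.06 0 -0.14; 0.045 -0.011 -0.06 0 -0.14")

```text
t: 14.0
tcp_pos: [0.5545, -0.0141, 0.152]
tool_rot: [-0.183, 0.983, -0.002, 0.029]
contact_force: [1.1, -0.3, 0.3]
opening: 0.0553
```

>>> apply_moves(moves="0.045 -0.011 -0.06 0 -0.14; 0.045 -0.012 -0.06 0 -0.14; 0.045 -0.012 -0.06 0 -0.14; 0.045 -0.012 -0.06 0 -0.14; 0.045 -0.011 -0.06 0 0")

```text
t: 14.62
tcp_pos: [0.4938, -0.3208, 0.1533]
tool_rot: [0.106, 0.994, -0.011, 0.028]
contact_force: [0.2, 0.3, -0.3]
opening: 0.0554
```

>>> apply_moves(moves="0.045 -0.011 -0.04 0 0.03; 0.045 0 -0.005 -0.03 0; 0.045 0 0 -0.03 0; 0.045 0 0 0 0")

```text
t: 15.12
tcp_pos: [0.4803, -0.3721, 0.092]
tool_rot: [0.093, 0.995, -0.011, 0.029]
contact_force: [0.6, -0.5, 0.2]
opening: 0.0553
```

>>> apply_moves(moves="0.045 0 0 -0.04 0; 0.045 0 0 -0.03 0; 0.045 0 0 0 0")

```text
t: 15.5
tcp_pos: [0.4821, -0.3733, 0.025]
tool_rot: [0.093, 0.995, -0.014, 0.031]
contact_force: [0.1, -0.4, 0.9]
opening: 0.055
```

>>> apply_moves(moves="0.045 -0.001 0.001 -0.009 0; 0.045 0 0 -0.003 0; 0.072 0 0 0 0; 0.072 0 0 0 0; 0.072 0 0 0 0")

```text
t: 16.12
tcp_pos: [0.483, -0.3739, 0.0176]
tool_rot: [0.093, 0.995, -0.016, 0.034]
contact_force: [-0.2, -0.5, -0.7]
opening: 0.0717
```

>>> apply_moves(moves="0.072 0 0 0.06 0; 0.085 0 0 0.06 0.1; 0.088 0.028 0.055 0.05 0.14; 0.088 0.028 0.055 0 0.14; 0.088 0.028 0.055 0 0.14")

```text
t: 16.75
tcp_pos: [0.5605, -0.22, 0.1821]
tool_rot: [-0.171, 0.985, -0.008, 0.037]
contact_force: [0.5, -0.3, -0.3]
opening: 0.0883
```

>>> apply_moves(moves="0.088 0.015 0.03 0 0.08; 0.088 0 0 0 0")

```text
t: 17.0
tcp_pos: [0.5771, -0.1856, 0.1828]
tool_rot: [-0.214, 0.976, -0.007, 0.038]
contact_force: [-0.1, -0.5, 0.1]
opening: 0.0884
```

```bash
python3 -c "
from h import *
houses('w3')"
```

```text
[ 0.57707383 -0.18558567  0.1828376 ]
[  15    0  234  171 2896] ((522.5678100585938, -376.90753173828125), (133.3716583251953, 149.52833557128906), 79.90718841552734) 0.03417850596015209 [ 0.5544 -0.3663  0.0314]
[ 308  197   46   61 2392] ((586.3213500976562, -175.30841064453125), (45.16878890991211, 36.04194641113281), 22.13643455505371) 0.052982969252215156 [ 0.5857 -0.1757  0.0498]
[ 440  241  145   64 1093] ((570.5074462890625, 0.9950714111328125), (42.48565673828125, 133.14723205566406), 1.7814594507217407) 0.03404369346759615 [ 0.558  -0.0145  0.0316]
[217 322  44  31 946] ((725.803955078125, -209.39930725097656), (25.427736282348633, 47.21710205078125), 41.226749420166016) 0.05637001907609903 [ 0.7201 -0.2038  0.0537]
```

View pics/w3.png

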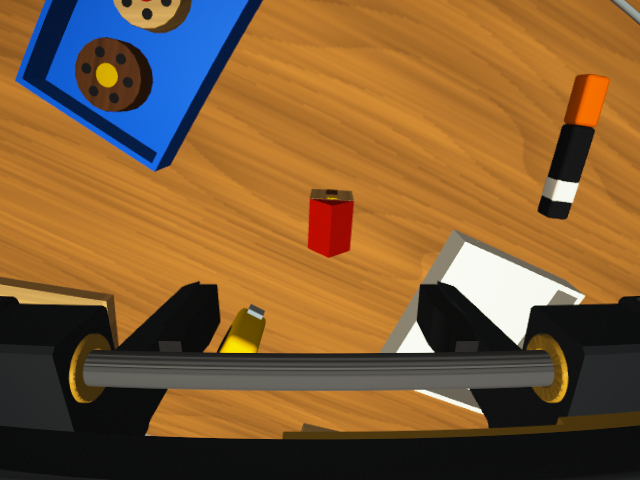

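>>> apply_moves(moves="0.088 0.009 0.01 -0.06 -0.045; 0.088 0 0 -0.05 0; 0.088 0 0 -0.03 0; 0.088 0 0 0 0")

```text
t: 17.55
tcp_pos: [0.584, -0.1823, 0.0401]
tool_rot: [-0.185, 0.982, -0.009, 0.038]
contact_force: [-1.1, -0.4, 1.2]
opening: 0.0882
```

>>> apply_moves(moves="0.088 0.002 0.006 -0.016 0.01; 0.088 0 0 -0.014 0; 0.07 0 0 0 0; 0.04 0 0 0 0; 0.03 0 0 0 0")

```text
t: 18.18
tcp_pos: [0.5876, -0.1782, 0.0122]
tool_rot: [-0.189, 0.981, -0.011, 0.041]
contact_force: [0.5, -0.2, -0.2]
opening: 0.0601
```

>>> apply_moves(moves="0.026 0 0 -0.002 0; 0.026 0 0 0 0")

```text
t: 18.42
tcp_pos: [0.5878, -0.1783, 0.0106]
tool_rot: [-0.189, 0.981, -0.012, 0.041]
contact_force: [0.8, 0.0, 0.8]
opening: 0.0399
```

>>> apply_moves(moves="0.026 0 0 0 0; 0.026 0 0 0 0; 0.026 0 0 0.05 0; 0.026 0 0 0.06 0; 0.026 -0.003 0.05 0.03 0")

```text
t: 19.05
tcp_pos: [0.5832, -0.129, 0.1515]
tool_rot: [-0.187, 0.981, -0.01, 0.039]
contact_force: [0.2, 1.0, -0.8]
opening: 0.0359
```

>>> apply_moves(moves="0.026 -0.01 0.06 0 -0.1; 0.026 -0.008 0.06 0 -0.1; 0.026 -0.005 0.06 0 0; 0.026 -0.002 0.06 0 0; 0.026 0 0.06 0 0")

```text
t: 19.68
tcp_pos: [0.557, 0.1784, 0.1551]
tool_rot: [-0.083, 0.996, -0.015, 0.041]
contact_force: [1.3, 0.0, -0.9]
opening: 0.036
```

>>> apply_moves(moves="0.026 0 0.06 0 0; 0.026 0 0.06 0 0; 0.026 0 0.06 0 0; 0.026 0 0 0 0")

```text
t: 20.18
tcp_pos: [0.5548, 0.3679, 0.1543]
tool_rot: [-0.085, 0.995, -0.015, 0.041]
contact_force: [-0.4, -0.5, -2.1]
opening: 0.0361
```

>>> apply_moves(moves="0.026 0 0.026 0 0; 0.026 0 0 -0.04 0; 0.026 0 0 -0.04 0; 0.026 0 0 0 0")

```text
t: 20.68
tcp_pos: [0.5553, 0.3919, 0.0725]
tool_rot: [-0.085, 0.995, -0.016, 0.041]
contact_force: [1.1, -0.1, 0.0]
opening: 0.0358
```

>>> apply_moves(moves="0.026 -0.002 0.004 -0.03 0; 0.026 0 0 -0.018 0; 0.026 0 0 0 0")

```text
t: 21.05
tcp_pos: [0.5563, 0.3952, 0.0288]
tool_rot: [-0.084, 0.995, -0.015, 0.044]
contact_force: [-0.2, -0.2, 0.6]
opening: 0.0357
```

>>> apply_moves(moves="0.026 -0.001 0 -0.01 0; 0.026 0 0 -0.004 0; 0.026 0 0 0 0")

```text
t: 21.42
tcp_pos: [0.5568, 0.3954, 0.0171]
tool_rot: [-0.083, 0.995, -0.014, 0.046]
contact_force: [-0.4, 0.1, -0.2]
opening: 0.0359
```

>>> apply_moves(moves="0.026 0 0 -0.003 0; 0.058 0 0 0 0; 0.058 0 0 0 0; 0.058 0 0 0 0")

```text
t: 21.92
tcp_pos: [0.5578, 0.3959, 0.0163]
tool_rot: [-0.084, 0.995, -0.014, 0.048]
contact_force: [-0.1, 0.3, -0.6]
opening: 0.058
```

>>> apply_moves(moves="0.06 0 0 0.05 0; 0.07 -0.005 -0.01 0.06 0; 0.08 -0.02 -0.06 0.04 0.1; 0.08 -0.02 -0.06 0 0.1; 0.08 -0.02 -0.06 0 0")

```text
t: 22.55
tcp_pos: [0.4944, 0.2148, 0.1622]
tool_rot: [-0.188, 0.981, -0.01, 0.05]
contact_force: [1.2, -0.9, -0.2]
opening: 0.0801
```

>>> apply_moves(moves="0.08 -0.02 -0.06 0 0; 0.08 -0.02 -0.06 0 0; 0.08 -0.02 -0.06 0 0; 0.08 0 -0.055 0 0; 0.08 0 0 0 0")

```text
t: 23.18
tcp_pos: [0.4333, -0.0222, 0.1635]
tool_rot: [-0.186, 0.981, -0.011, 0.052]
contact_force: [0.5, 0.7, 0.2]
opening: 0.0801
```

```bash
python3 -c "
from h import *
wheels('w4');grab('top','t1');crop('t1',80,150,560,400,'t1c')"
```

```text
[ 0.43326702 -0.02219294  0.16354062] [-0.18604242  0.98109085 -0.01101802  0.05222605]
[ 175    0  223   99 4390] ((335.25018310546875, -90.51815795898438), 84.75448608398438) 0.020382943587512636
[ 458   83  125   97 5166] ((324.4636535644531, 89.03440856933594), 43.65916061401367) 0.028262258591922603
[ 315  146   32  140 3366] ((443.7562255859375, -14.136720657348633), 59.97285079956055) 0.01916904467798997
[ 231  301  137   52 1624] ((550.6600952148438, 0.9121589660644531), 66.03109741210938) 0.02124275013093235
```

View pics/w4.png

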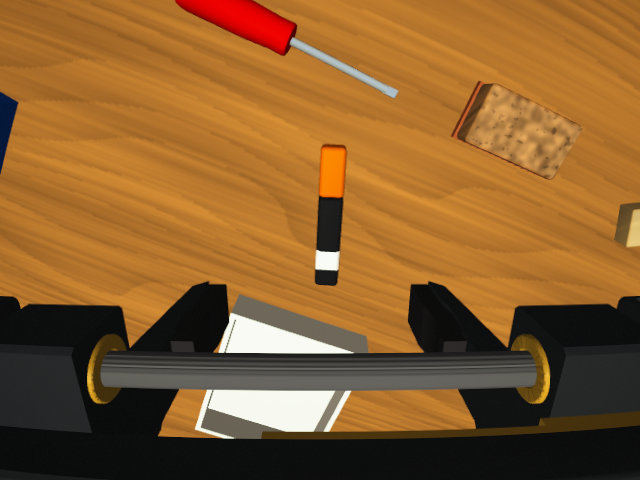

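View pics/t1.png

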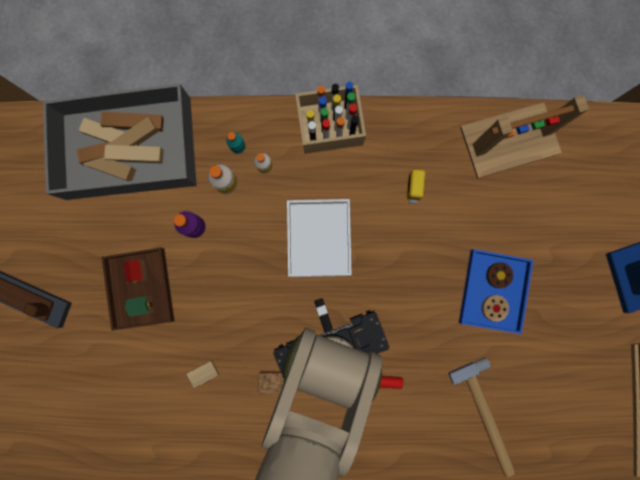

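The top view shows both wheels flat in the blue tray at (500,275) and (496,308), and both houses in the dark tray at (134,271) and (138,306). The bottles are untouched. The marker is at (330,215) in the wrist view, world (0.444, -0.015).

>>> apply_moves(moves="0.06 0.01 0.007 -0.05 -0.045; 0.05 0 0 -0.05 0; 0.045 0 0 -0.025 0; 0.045 0 0 0 0")

```text
t: 23.78
tcp_pos: [0.4442, -0.0064, 0.0357]
tool_rot: [-0.17, 0.984, -0.012, 0.053]
contact_force: [-0.3, 0.2, 0.2]
opening: 0.0454
```

>>> apply_moves(moves="0.05 0 -0.009 -0.01 -0.01; 0.05 0 -0.001 -0.01 0; 0.05 0 0 0 0")

```text
t: 24.15
tcp_pos: [0.4456, -0.0162, 0.0166]
tool_rot: [-0.165, 0.985, -0.013, 0.055]
contact_force: [-0.2, 0.3, 0.1]
opening: 0.05
```

>>> apply_moves(moves="0.05 0 0.001 -0.008 0; 0.03 0 0 -0.003 0; 0.01 0 0 0 0; 0.01 0 0 0 0; 0.01 0 0 0 0")

```text
t: 24.78
tcp_pos: [0.4461, -0.0153, 0.0057]
tool_rot: [-0.165, 0.985, -0.013, 0.056]
contact_force: [0.2, -0.2, -0.0]
opening: 0.0196
```

>>> apply_moves(moves="0.01 0 0 0.06 0; 0.01 0 0 0.05 -0.1; 0.01 0.05 0.004 0 -0.1; 0.01 0.05 0.004 0 -0.1; 0.01 0.05 0.004 0 0")

```text
t: 25.4
tcp_pos: [0.5983, -0.003, 0.1219]
tool_rot: [-0.01, 0.998, -0.021, 0.055]
contact_force: [-0.3, -0.3, -0.0]
opening: 0.0197
```

>>> apply_moves(moves="0.01 0.035 0.004 0 0; 0.01 0 0 0 0")

```text
t: 25.65
tcp_pos: [0.6361, 0.0015, 0.1211]
tool_rot: [-0.011, 0.998, -0.021, 0.055]
contact_force: [-0.2, 0.9, -1.6]
opening: 0.0199
```

>>> apply_moves(moves="0.01 -0.004 0 -0.04 0; 0.01 -0.001 0 -0.04 0; 0.01 0 0 0 0")

```text
t: 26.02
tcp_pos: [0.6289, 0.0014, 0.0399]
tool_rot: [-0.011, 0.998, -0.021, 0.055]
contact_force: [1.0, 0.1, 0.2]
opening: 0.0198
```

>>> apply_moves(moves="0.01 0.002 0 -0.016 0; 0.01 0 0 -0.008 0; 0.01 0 0 0 0")

```text
t: 26.4
tcp_pos: [0.6322, 0.001, 0.0181]
tool_rot: [-0.01, 0.998, -0.022, 0.057]
contact_force: [0.1, 0.3, -0.8]
opening: 0.02
```

>>> apply_moves(moves="0.01 0 0 -0.006 0; 0.01 0 0 -0.002 0; 0.045 0 0 0 0; 0.045 0 0 0 0; 0.045 0 0 0 0")

```text
t: 27.02
tcp_pos: [0.633, 0.0009, 0.0111]
tool_rot: [-0.01, 0.998, -0.022, 0.058]
contact_force: [-0.1, 0.5, 0.0]
opening: 0.0446
```

>>> apply_moves(moves="0.05 0 0 0.06 0; 0.05 0 0 0.06 0; 0.05 -0.05 0 0.03 0; 0.05 -0.06 0 0 0; 0.05 -0.06 0 0 0")

```text
t: 27.65
tcp_pos: [0.4604, 0.0006, 0.1652]
tool_rot: [-0.011, 0.998, -0.023, 0.06]
contact_force: [-0.1, -0.6, 0.9]
opening: 0.0499
```

>>> apply_moves(moves="0.05 -0.06 0 0.02 0; 0.05 -0.06 0 0.02 0; 0.05 0 0 0 0")

```text
t: 28.02
tcp_pos: [0.3396, 0.0013, 0.2053]
tool_rot: [-0.011, 0.998, -0.023, 0.062]
contact_force: [0.5, -0.1, -0.3]
opening: 0.0503
```

Run:
```python
from h import *
im,_=grab('scene','s2');grab('top','t2')
f=load('t2');C=cloud(f);Z=C[:,:,2]
trays=dict(blue=(.5165,-.376,-10.1),dark=(.5187,.3903,9.4),white=(.6305,.0018,1.6))
for n,(x,y,a) in trays.items():
    a=np.radians(a);R=np.array([[np.cos(a),-np.sin(a)],[np.sin(a),np.cos(a)]])
    q=(C[:,:,:2]-[x,y])@R
    m=(abs(q[:,:,0])<.07)&(abs(q[:,:,1])<.056)&(Z>.016)
    k,l,st,c=cv2.connectedComponentsWithStats(m.astype(np.uint8))
    for i in range(1,k):
        if st[i,4]>60:
            print(n,st[i],cv2.minAreaRect((q[l==i]*1000).astype(np.float32)),np.percentile(Z[l==i],[5,50,99]).round(4))
crop('t2',80,150,560,400,'t2c')
```

```text
blue [487 263  27  26 551] ((35.54261779785156, -2.732879638671875), (54.439231872558594, 55.028602600097656), 47.80985641479492) [0.0227 0.0275 0.0332]
blue [482 295  27  27 563] ((-34.79279708862305, -3.495119094848633), (55.739540100097656, 53.39677810668945), 2.1975224018096924) [0.0224 0.0277 0.0334]
dark [124 260  23  23 431] ((37.500389099121094, -3.2728519439697266), (45.015628814697266, 39.478336334228516), 1.2653676271438599) [0.0231 0.0459 0.0592]
dark [125 296  28  21 439] ((-35.987449645996094, -1.6780319213867188), (36.75376510620117, 48.58476638793945), 1.6362029314041138) [0.0266 0.0474 0.0596]
white [315 209  10  57 540] ((0.7724342346191406, -1.7845401763916016), (19.120532989501953, 118.89795684814453), 88.58366394042969) [0.0208 0.0255 0.0312]
```

View pics/t2c.png

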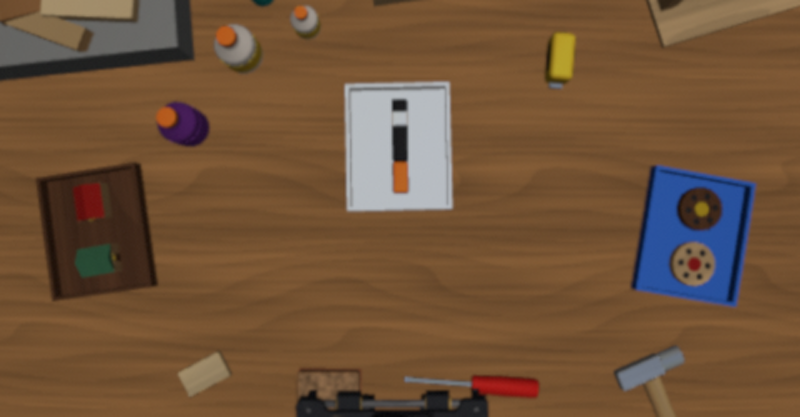

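View pics/s2.png

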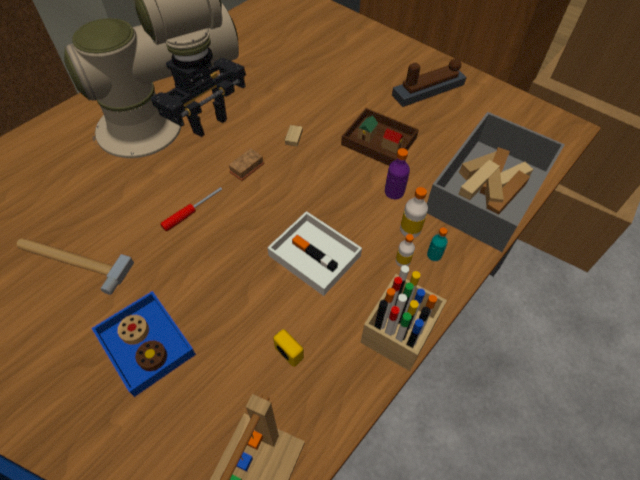

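The scene and top views agree: wheels flat at (133,328) and (151,355), houses upright at (370,125) and (393,137), marker flat at (315,252), glue bottle standing at (415,212). Heights match things resting on the tray floors.

```bash
python3 -c "
from h import *
print(workorder.job_done())"
```

```text
the job is handed in; nothing more can be done
None
```

All five parts are in their trays and the job is handed in after about 28 s of robot time, well inside the 120 s limit. The hand-in reports no verdict.

The last top-camera check put everything well inside its limits. Positions are in each tray's own frame, from depth data:

| Part | x (mm) | y (mm) | Height check |
|---|---|---|---|
| Pale wheel | -35 | -3 | top at about 28 mm (27 mm expected) |
| Dark wheel | 36 | -3 | top at about 28 mm (27 mm expected) |
| Red house | 38 | -3 | ridge at about 59 mm (57 mm expected) |
| Green house | -36 | -2 | ridge at about 60 mm (57 mm expected) |
| Marker | 1 | -2 | top at about 26 mm (25 mm expected) |

- **Houses:** their ridge heights are the 99th-percentile depth reading, which runs about 2 mm high. Both look upright in both views. I measured no tilt angle.
- **Glue bottle:** it is the larger white one, and it still stands where it was, with the other bottles undisturbed.
- **Tool tilt:** the tool slowly drifted to about 0.13 rad off vertical over the job, and the moves could not correct it. It caused no visible trouble in gripping or placing.
- **Pale wheel:** the fingers opened about 4 mm above its resting height, so it dropped that far. It lies flat.

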